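Open the dust-filter unit: switch off, press the snap tab, push the cover off its seat

TASK

Open the small dust-filter unit on the bench so that its filter can be changed: first switch the fan off by pressing down the raised end of the rocker switch, then press the snap tab in so that the cover kicks out of its catch, and then push the cover along until it is right out from under both guide rails and lies flat on the unit's deck. Just press and push with the fingertips: do not lift or carry the cover, do not lean on the unit with the arm, and leave the things lying round it where they are.

Things in the scene. Friction and masses are not known exactly. Their poses are not given: they have to be found in the camera images.
- filter_unit: Grey dust-filter unit fixed to the bench, 290 mm long (its x), 116 mm wide (its y). Origin: middle of its underside, on the bench top; z up; +x is the way the cover slides off. Along x in mm: ledge with snap tab -145 to -86, 56 high (a hose socket sticks out 22 more, low down); cover's seat -86 to 0; open flat deck 0 to 97, 56 high; fan housing 97 to 145, 90 high, rocker switch on top.
- snap_tab (a joint): Snap tab: 0 up, 0.007 m fully down, pressed straight down. Its spring pushes back with about 2 N at first, 4 N fully down; latch friction adds about 2 N. Its nose stands in the window of the cover's tongue; pressed some 4 mm it lets go and two spring pins kick the cover about 12 mm along the unit's +x. The cover then stays released, also when the tab springs up again.
- tab_pad (a point): Middle of the top of the snap tab's ribbed black press pad when up, 67 mm above the bench, at x = -126 mm of the unit; fixed to the unit (does not go down with the tab). Pad 26 mm (unit's x) by 34 mm (unit's y). The cover's tongue, 60 mm high, begins 19 mm from here along +x; two spring housings, 71 mm high, stand at x = -112 to -97 mm, y = +-21 to +-37 mm of the unit.
- rocker (a joint): Black rocker switch on the fan housing: 0 is on (end at the unit's +y up), 0.32 rad is off (end at the unit's -y up); level at 0.16. It stays where it is left; pressing near the end takes about 2 N.
- rocker_raised_end (a point): Top of the rocker's end at the unit's +y, 26 mm from the rocker's middle; moves with the rocker. At the start it stands about 103 mm above the bench, at off about 8 mm lower. The rocker is 58 mm long (unit's y), 26 mm wide (unit's x); its middle lies at x = 121 mm, y = 0 of the unit, hinge 94 mm above the bench; the bezel round it is 92 mm high.
- filter_cover: Loose off-white plastic cover, 90 g: plate 84 mm (x) by 86 mm (y), 4 mm thick, with a 30 mm wide tongue 22 mm further at -x. Origin: middle of the plate's underside; axes parallel to the unit's while seated, origin then at x = -42.5, y = 0, z = 56 mm of the unit. Its plate is clear of the rails when the origin is at x = 42 mm of the unit or more; it meets the fan housing at x = 55 mm.
- push_rib (a point): Middle of the face to push (-x face) of the upright rib on the cover, 10 mm above the cover's underside, straight above its origin; moves with the cover. The rib is 52 mm wide (y), 8 mm thick, and rises 14 mm above the plate's top (60 mm above the bench); 36 mm of plate lie before the face; two lugs, 9 mm above the plate, stand at that edge at y = +-22 to +-36 mm.
- offcut: Loose bystander: small wooden block 40x50x24 mm near the unit; origin at the middle of its underside.
- eraser: Loose bystander: eraser 19x42x13 mm near the unit; origin at the middle of its underside.
- slip_stone: Loose bystander: flat grey slip stone 40x100x11 mm near the unit; origin at the middle of its underside.
- wax_tin: Loose bystander: round flat tin 86 mm across, 29 mm high, to the left; origin at the middle of its underside.
- mallet: Loose bystander: round wooden carving mallet lying on its side, 254 mm long, 86 mm high, at the left rear; origin under its middle.
- sanding_block: Loose bystander: cork sanding block 64x112x33 mm, to the left; origin at the middle of its underside.
- rails_end (a point): Middle between the ends of the two dark steel guide rails, at the deck's height (56 mm): x = 0, y = 0 of the unit. The rails run from here 86 mm along the unit's -x, at y = +-39 to +-53 mm, tops 66 mm high; their lips reach over the cover's side edges. From here the bare deck runs 97 mm along the unit's +x to the fan housing.

How it is judged:
On the way, in this order (a step that is already met when the one before it is completed fails the run):
1. the rocker is switched off (value of joint rocker above 0.22 rad), for 0.1 s.
2. the snap tab is pressed in (value of joint snap_tab above 0.0032 m), for 0.05 s.
3. the cover is out from under the guide rails (x of filter_cover in the frame of filter_unit above 0.04 m), for 0.1 s.
At the end, for the whole second after the job is handed in: The rocker is tipped to off (past 0.22 of 0.32 rad), the tab has sprung up again, and the cover lies flat and still on the unit's deck, its plate clear of the guide rails (slid at least 82.5 mm from its seat), within 25 mm of the unit's middle line (value of joint rocker above 0.22 rad and value of joint snap_tab below 0.002 m and x of filter_cover in the frame of filter_unit between 0.04 and 0.06 m and y of filter_cover in the frame of filter_unit between -0.025 and 0.025 m and z of filter_cover in the frame of filter_unit between 0.053 and 0.059 m and angle between filter_cover's own z axis and vertical below 0.05 rad and linear speed of filter_cover below 0.01 m/s); the robot touches nothing.
It fails at once if the cover is released while the fan is still switched on (value of joint rocker below 0.16 rad and x of filter_cover in the frame of filter_unit above -0.036 m).
It fails at once if the cover is lifted or carried (z of filter_cover in the frame of filter_unit above 0.066 m).
It fails at once if the cover is tipped up or falls off the unit (angle between filter_cover's own z axis and vertical above 0.25 rad or z of filter_cover in the frame of filter_unit below 0.045 m).
It fails at once if a bystander is disturbed (distance of any of offcut, eraser, slip_stone, wax_tin, mallet, sanding_block from where it was at the start of the episode above 0.015 m).
It fails at once if the arm or the gripper's body leans on the unit or its cover (contact force between the arm and filter_unit above 5 N or contact force between the arm and filter_cover above 5 N).
It also fails if it takes over 45 s, if anything falls off the work surface, if the arm or the gripper's body presses on something with over 40 N, if the wrist force passes 120 N, or if a joint passes its speed limit or range.

ROBOT

A 6-joint arm with a two-finger parallel gripper is mounted at the origin on the work surface; the furniture and walls round the work are solid. World frame = base frame: x ahead of the robot, y to its left, z up, the work surface at z = 0. Lengths are in m, angles in rad, forces in N, time in s.
With the tool pointing down it reaches from about 0.3 to 0.775 m from the base axis. Payload 14.6 kg.
Tool frame: the origin (TCP) lies midway between the tips of the shut fingers; the grasp point (between the pads) lies pinch_z behind it (pinch_z is the distance from the TCP to the grasp point, in m); z points along the fingers, x is the direction in which the jaws open and shut, and the axes are right-handed (so a half turn about z gives the same grasp; the last joint's range is limited). The gripper opens to 94 mm and grips with 3 to 60 N. Pads are 16 mm wide; open, the fingers measure 119 mm over their backs; the gripper's body (75 mm by 177 mm) begins 78 mm behind the grasp point.
Start: joints at [-1.412, 0.3, 1.521, -0, 1.321, -0.067], TCP at [0.123, -0.536, 0.205] pointing down, gripper open.
Joint ranges: [-3.03, 3.03], [-0.79, 2.21], [0.23, 2.52], [-1.04, 4.18], [0, 3.07], [-2.55, 2.55]. Speed limits (rad/s): [2.22, 2.22, 2.57, 3.14, 3.14, 3.14].

INTERFACE

Orientations are given as [roll, pitch, yaw] about the fixed x, y, z axes, in that order (R = Rz(yaw) Ry(pitch) Rx(roll)).
In Python, from plant import observe, snapshot, camera_params, sign_off, pinch_z gives the robot as it stands. The module is installed in compiled form; this text tells all that it offers.
- The arm moves only by the shell command python3 -m inch 'ROWS' [OPENING] [FORCE]. ROWS is JSON, a list of rows, each an object of numbers: "tx", "ty", "tz": the shift along the tool's x, y, z in mm; "rx", "ry", "rz": the turn, a rotation vector about the tool's x, y, z in degrees. A call has 1 to 12 rows; each row shifts and turns the commanded pose from where the row before left it, along the tool's axes as they then stand; what a row does not reach is not made up. A row lasts 1/8 s, in which the tool goes at most 62.5 mm and 10.7 degrees, less where a joint would pass 70% of its speed; a pose out of reach is approached as far as the arm can. A call with a gripper value outside its range is refused whole. OPENING is the finger opening in mm, from 0 to 94, set as the call begins (- or left out, the last holds). The fingers move at their own pace and stop on an object; FORCE is the grip in N (left out, the last holds). Time passes only in rows, so rows that do not move let the fingers close. It gives the time, the measured TCP pose, the force and the opening at its end, in the units of the state.
- observe(): the state, without advancing time (a new reading comes with each control period).
- snapshot(name): name is "scene" or "top"; returns (picture, depth): 420x560x3 uint8, blue, green, red; 420x560 float32, m along the optical axis (not along the pixel's ray), 0 where there is no reading.
- camera_params(name): a dict with "vertical_fov" (degrees; the focal length in pixels is half the picture's height over the tangent of half this angle, whatever the lens; pixels are square), "cx", "cy" (the principal point, pixels), "world_from_camera" (4x4, takes a point from camera to world coordinates). Camera axes: x right, y up, looking along -z (the intrinsics and any distortion apply to the point x, -y, -z); pixel columns grow to the right and rows downward; lengths in m; the calibration is good to about 2 mm. A picture is of the moment at which its call begins. camera_params takes no time and is no camera call.
- sign_off(): hands the job in, once; it reports no verdict.
The state is a dict: "time_s": time; "joint_pos": joint angles; "dq": joint speeds; "tau": joint torques, N m; "tool_pos": TCP position; "tcp_rot": TCP orientation; "wrist_force": force on the tool from outside, world axes, zero at the start; "moment": the same for the moment, N m; "grip_width": finger opening in m.
Only numpy, scipy, OpenCV 4.12 (cv2) and the standard library are available. Lean on these libraries where they do the work, as an engineer would, in place of code of your own. Each camera call takes 0.05 s, during which the arm holds its last target.

## Working session

There is one attempt and no reset: what is moved stays moved. The work goes in short steps, Python scripts to look and compute and a shell command to move; the robot and the scene stay as the last step left them, time stands still between calls to the robot, and variables do not carry over. Pictures are saved under pics/ and viewed, and the job is handed in when it is done.

```bash
mkdir -p pics; ls; python3 - <<'E'
from plant import observe, snapshot, camera_params, pinch_z
import cv2, numpy as np
print(observe()); print(pinch_z)
for n in ("scene","top"):
    p,d=snapshot(n); cv2.imwrite(f"pics/{n}0.png",p); np.save(f"pics/{n}0.npy",d); cp=camera_params(n); print(n,cp)
E
```

```text
pics
{'time_s': 0.0, 'joint_pos': array([-1.41159817e+00,  3.00494068e-01,  1.52158607e+00, -1.30052833e-05,
        1.32069866e+00, -6.65999237e-02]), 'dq': array([ 3.65516370e-04,  3.53958472e-06,  6.45258471e-04, -1.00672166e-03,
       -1.05847062e-03,  1.71812934e-03]), 'tau': array([-2.52076876e-03, -5.31807375e+01, -3.52737951e+01,  7.07219448e-02,
        2.43869046e-02, -5.68083078e-05]), 'tool_pos': array([ 0.12308801, -0.53577733,  0.20487162]), 'tcp_rot': array([-3.14152628e+00,  1.18435624e-03, -1.34499498e+00]), 'wrist_force': array([-0.24176666,  0.18980333, -0.12484678]), 'moment': array([-0.04042463, -0.02168274, -0.02878881]), 'grip_width': 0.09399826977322077}
0.0188
scene {'vertical_fov': 42.54188810939168, 'cx': 283.064891429837, 'cy': 212.88464256758365, 'world_from_camera': array([[-0.88431816,  0.36225506, -0.29453806,  0.27060055],
       [-0.46678595, -0.67301597,  0.57372501,  0.59269555],
       [ 0.00960597,  0.64484167,  0.76425581,  0.86516876],
       [ 0.        ,  0.        ,  0.        ,  1.        ]])}
top {'vertical_fov': 44.62816325186685, 'cx': 279.2557301153255, 'cy': 211.65607226412376, 'world_from_camera': array([[ 2.04812927e-02,  9.91574269e-01, -1.27910071e-01,
         4.60053437e-01],
       [-9.99773432e-01,  2.10543958e-02,  3.12989311e-03,
        -6.30504762e-04],
       [ 5.79659073e-03,  1.27816986e-01,  9.91780831e-01,
         1.11370307e+00],
       [ 0.00000000e+00,  0.00000000e+00,  0.00000000e+00,
         1.00000000e+00]])}
```

View pics/top0.png

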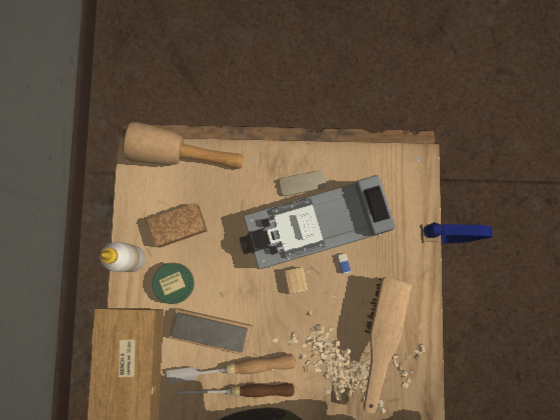

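View pics/scene0.png

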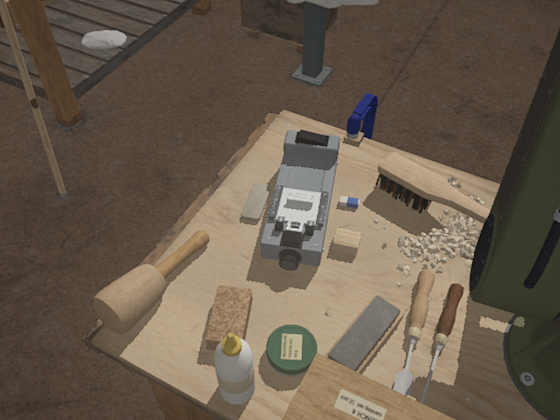

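```bash
cat > h.py <<'E'
import numpy as np, cv2
from plant import camera_params
def cloud(name,d):
    c=camera_params(name); H,W=d.shape; f=H/2/np.tan(np.radians(c["vertical_fov"]/2))
    v,u=np.mgrid[:H,:W].astype(float)
    P=np.stack([(u-c["cx"])/f*d,-(v-c["cy"])/f*d,-d],-1)
    T=np.array(c["world_from_camera"]); X=P@T[:3,:3].T+T[:3,3]; X[d<=0]=np.nan
    return X
E
python3 - <<'E'
from h import *
p=cv2.imread("pics/top0.png"); X=cloud("top",np.load("pics/top0.npy"))
cv2.imwrite("pics/topc.png",cv2.resize(p[165:280,230:405],None,fx=4.5,fy=4.5,interpolation=cv2.INTER_CUBIC))
X2=cloud("scene",np.load("pics/scene0.npy"))
for n,x,(a,b,c,d) in (("top",X,(165,280,230,405)),("scene",X2,(120,280,230,350))):
    m=np.zeros(x.shape[:2],bool); m[a:b,c:d]=1
    q=x[m]; q=q[np.isfinite(q).all(1)]
    print(n,"bench z",np.median(q[q[:,2]<.012][:,2]))
    b_=q[(q[:,2]>.045)&(q[:,2]<.12)]
    r=cv2.minAreaRect((b_[:,:2]*1000).astype(np.float32)); print(r,len(b_))
    h=q[(q[:,2]>.083)&(q[:,2]<.12)]; print("housing",h.mean(0),cv2.minAreaRect((h[:,:2]*1000).astype(np.float32)))
    hh=q[(q[:,2]>.0975)&(q[:,2]<.12)]; print("rocker hi",hh.mean(0) if len(hh) else 0, len(hh), hh[:,2].max() if len(hh) else 0)
E
```

```text
top bench z -5.843780737180282e-05
((525.6565551757812, -89.37709045410156), (216.28929138183594, 312.7589111328125), 17.64194107055664) 8072
housing [ 0.61155346 -0.19843073  0.09232872] ((613.0222778320312, -199.61256408691406), (116.05020904541016, 48.99378967285156), 17.489774703979492)
rocker hi [ 0.62030891 -0.19676187  0.10078457] 238 0.10595488649700147
scene bench z 3.530859463252156e-06
((582.39453125, -114.77986145019531), (127.63883209228516, 396.69488525390625), 14.897950172424316) 7046
housing [ 0.6086537  -0.19475981  0.0923557 ] ((610.7816162109375, -198.87545776367188), (115.9256820678711, 50.729618072509766), 19.484970092773438)
rocker hi [ 0.61983354 -0.1967596   0.10065678] 163 0.10674442311429777
```

View pics/topc.png

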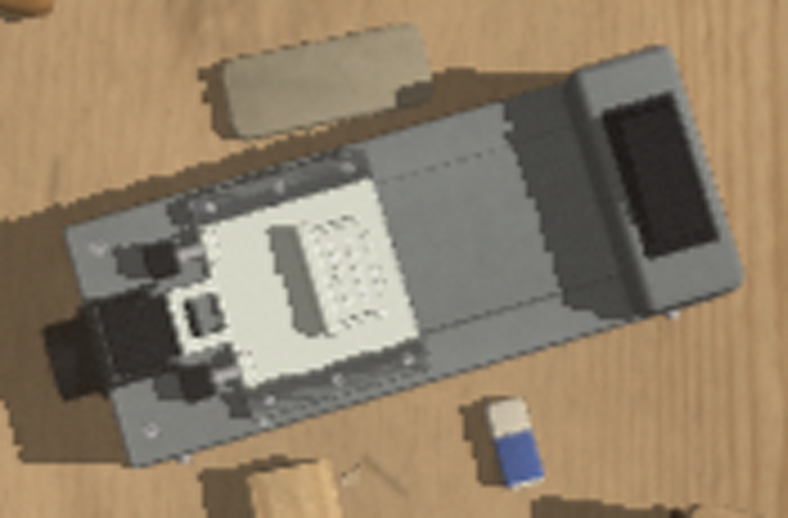

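```bash
cat > fit.py <<'E'
from h import *
from scipy.optimize import minimize
X=cloud("top",np.load("pics/top0.npy")); 
m=np.zeros(X.shape[:2],bool); m[165:280,230:405]=1
q=X[m]; q=q[np.isfinite(q).all(1)]
k=((q[:,2]>.050)&(q[:,2]<.12)).astype(np.uint8)
# restrict to polygon near unit
yaw=np.radians(-73); 
def loc(P,x0,y0,yaw):
    c,s=np.cos(yaw),np.sin(yaw); dx=P[:,0]-x0; dy=P[:,1]-y0
    return np.c_[c*dx+s*dy,-s*dx+c*dy,P[:,2]]
for yd in np.arange(-75,-69.9,.5):
    L=loc(q,.5776,-.0838,np.radians(yd))
    hz=L[(L[:,2]>.05)&(abs(L[:,1])<.075)&(L[:,0]>-.14)&(L[:,0]<.14)]
    # edges: +y and -y extremes as function of x, robust
    xs=np.linspace(-.13,.13,14); up=[];lo=[]
    for a,b in zip(xs[:-1],xs[1:]):
        s=hz[(hz[:,0]>a)&(hz[:,0]<b)]
        up.append(s[:,1].max());lo.append(s[:,1].min())
    xm=(xs[1:]+xs[:-1])/2
    pu=np.polyfit(xm,up,1);pl=np.polyfit(xm,lo,1)
    e=L[(L[:,2]>.05)&(abs(L[:,1])<.05)]
    print(yd,np.degrees(np.arctan([pu[0],pl[0]])).round(2),np.median(up).round(4),np.median(lo).round(4))
E
python3 fit.py
```

```text
-75.0 [2.56 2.55] 0.0566 -0.0597
-74.5 [2.06 2.07] 0.0566 -0.0596
-74.0 [1.56 1.57] 0.0566 -0.0596
-73.5 [1.11 1.06] 0.0566 -0.0595
-73.0 [0.61 0.55] 0.0565 -0.0595
-72.5 [0.12 0.03] 0.0565 -0.0593
-72.0 [-0.37 -0.49] 0.0563 -0.0593
-71.5 [-0.91 -1.  ] 0.0566 -0.0592
-71.0 [-1.42 -1.52] 0.0567 -0.0592
-70.5 [-1.94 -2.03] 0.0567 -0.0591
-70.0 [-2.45 -2.58] 0.0567 -0.0591
```

```bash
cat >> fit.py <<'E'
print("----")
yaw=np.radians(-72.4); u=np.array([np.cos(yaw),np.sin(yaw)]); w=np.array([-u[1],u[0]])
o=np.array([.5776,-.0838])-.0014*w
for nm in("top","scene"):
    x=cloud(nm,np.load(f"pics/{nm}0.npy")).reshape(-1,3); x=x[np.isfinite(x).all(1)]
    L=loc(x,o[0],o[1],yaw)
    L=L[(abs(L[:,0])<.18)&(abs(L[:,1])<.07)]
    h=L[(L[:,2]>.084)&(L[:,2]<.0935)]
    print(nm,"housing x",np.percentile(h[:,0],[.5,2,98,99.5]),"y",np.percentile(h[:,1],[.5,99.5]))
    d=L[(abs(L[:,2]-.0555)<.003)]; print("ledge xmin",np.percentile(d[abs(d[:,1])>.04][:,0],[0.3,1,2]))
    r=L[(L[:,2]>.0955)&(L[:,0]>.05)]; print("rocker hi", r.mean(0), r.min(0), r.max(0))
    c=L[(L[:,2]>.067)&(L[:,2]<.08)&(abs(L[:,1])<.02)&(L[:,0]>-.08)&(L[:,0]<.05)]; print("rib",c.min(0),c.max(0))
    t=L[(L[:,2]>.0635)&(L[:,2]<.07)&(abs(L[:,1])<.018)&(L[:,0]<-.09)]; print("pad",t.min(0),t.max(0))
print(o)
E
python3 fit.py | sed -n '/---/,$p'
```

```text
----
top housing x [0.09713982 0.09786786 0.14372441 0.14508533] y [-0.05738377  0.05699327]
ledge xmin [-0.14368769 -0.14248997 -0.14080706]
rocker hi [0.12069086 0.00309632 0.09968559] [ 0.10567332 -0.0330497   0.0955287 ] [0.13625611 0.03168772 0.10595489]
rib [-0.04236667 -0.01957391  0.0694627 ] [-0.03456255  0.01936026  0.07845385]
pad [-0.13848618 -0.01718055  0.06358939] [-0.09779678  0.0167669   0.06992638]
scene housing x [0.09567772 0.09697426 0.14283277 0.14487069] y [-0.05921418  0.05534987]
ledge xmin [-0.14479743 -0.14360355 -0.14251233]
rocker hi [0.12036907 0.00067126 0.09938204] [ 0.10354702 -0.03075913  0.09554907] [0.13687481 0.02812256 0.10674442]
rib [-0.04341889 -0.01959455  0.06718837] [-0.03225737  0.0197573   0.07767837]
pad [-0.13857496 -0.0179293   0.06356931] [-0.09904315  0.01487175  0.06995762]
[ 0.57626553 -0.08422332]
```

```bash
cat > st.py <<'E'
from h import *
from plant import observe
from scipy.spatial.transform import Rotation as R
o=np.array([.5763,-.0842,0]); yaw=np.radians(-72.4)
U=R.from_euler('z',yaw)
def st():
    s=observe(); p=U.inv().apply(s['tool_pos']-o)*1000
    T=R.from_euler('xyz',s['tcp_rot'])
    want=U*R.from_matrix(np.array([[0,1,0],[1,0,0],[0,0,-1.]]))
    print("t",round(s['time_s'],2),"unit mm",p.round(1),"rotneeded(tool,deg)",np.degrees((T.inv()*want).as_rotvec()).round(2),"F unit",U.inv().apply(s['wrist_force']).round(2),"grip",round(s['grip_width']*1000,1))
    for n,g in (("rocker",(121,26,125)),("tab",(-126,0,85))):
        print(n,"tool shift needed",(T.inv().apply(U.apply(np.array(g)-p))).round(1))
    print("q",s['joint_pos'].round(2))
st()
E
python3 st.py
python3 - <<'E'
from h import *
X=cloud("top",np.load("pics/top0.npy"))
print(np.nanmax(X[220:245,420:495,2]), np.nanmax(X[270:415,330:440,2]))
E
```

```text
t 0.1 unit mm [ 293.4 -568.5  204.9] rotneeded(tool,deg) [-5.000e-02  4.000e-02 -9.466e+01] F unit [ 0.01  0.28 -0.71] grip 93.7
rocker tool shift needed [-220.1 -578.5   80.2]
tab tool shift needed [-464.1 -532.5  120.5]
q [-1.41  0.3   1.52  0.    1.32 -0.07]
0.08735661869448763 0.07024164483139672
```

```bash
python3 -m inch '[{"rz":-10.5},{"rz":-10.5},{"rz":-10.5},{"rz":-10.5},{"rz":-10.5},{"rz":-10.5},{"rz":-10.5},{"rz":-10.5},{"rz":-10.5},{"rz":-0.2},{}]' 0 20; python3 st.py
```

```text
t 0.1 unit mm [ 293.4 -568.5  204.9] rotneeded(tool,deg) [-5.000e-02  4.000e-02 -9.466e+01] F unit [ 0.01  0.28 -0.71] grip 93.7
rocker tool shift needed [-220.1 -578.5   80.2]
tab tool shift needed [-464.1 -532.5  120.5]
q [-1.41  0.3   1.52  0.    1.32 -0.07]validation failed for argument at $[0]...
```

```bash
python3 -m inch '[{"tx":0,"ty":0,"tz":0,"rx":0,"ry":0,"rz":-10.5}]' 0 20; python3 st.py
```

```text
time_s: 0.22
tool_pos: [0.1231, -0.5359, 0.2051]
tcp_rot: [-3.141, 0.001, -1.159]
wrist_force: [0.3, 0.5, -0.5]
grip_width: 0.0874
t 0.23 unit mm [ 293.5 -568.6  205.1] rotneeded(tool,deg) [-4.000e-02  3.000e-02 -8.398e+01] F unit [-0.34  0.44 -0.51] grip 87.4
rocker tool shift needed [-109.1 -609.3   80.3]
tab tool shift needed [-357.5 -609.4  120.5]
q [-1.41  0.3   1.52  0.    1.32 -0.25]
```

```bash
python3 -m inch '[{"tx":0,"ty":0,"tz":0,"rx":0,"ry":0,"rz":-10.5},{"tx":0,"ty":0,"tz":0,"rx":0,"ry":0,"rz":-10.5},{"tx":0,"ty":0,"tz":0,"rx":0,"ry":0,"rz":-10.5},{"tx":0,"ty":0,"tz":0,"rx":0,"ry":0,"rz":-10.5},{"tx":0,"ty":0,"tz":0,"rx":0,"ry":0,"rz":-10.5},{"tx":0,"ty":0,"tz":0,"rx":0,"ry":0,"rz":-10.5},{"tx":0,"ty":0,"tz":0,"rx":0,"ry":0,"rz":-10.5},{"tx":0,"ty":0,"tz":0,"rx":0,"ry":0,"rz":-10.5},{"tx":0,"ty":0,"tz":0,"rx":0,"ry":0,"rz":0}]' 0 20; python3 st.py
```

```text
time_s: 1.35
tool_pos: [0.1231, -0.5359, 0.2052]
tcp_rot: [-3.141, -0.0, 0.303]
wrist_force: [0.2, -1.2, 0.3]
grip_width: 0.0008
t 1.35 unit mm [ 293.5 -568.6  205.2] rotneeded(tool,deg) [-0.03 -0.   -0.23] F unit [ 1.22 -0.16  0.31] grip 0.8
rocker tool shift needed [ 593.9 -174.9   80.3]
tab tool shift needed [ 566.9 -421.7  120.5]
q [-1.41  0.3   1.52  0.    1.32 -1.71]
```

```bash
python3 -m inch '[{"tx":40,"ty":-12,"tz":0,"rx":0,"ry":0,"rz":0},{"tx":50,"ty":-15,"tz":0,"rx":0,"ry":0,"rz":0},{"tx":50,"ty":-15,"tz":0,"rx":0,"ry":0,"rz":0},{"tx":50,"ty":-15,"tz":0,"rx":0,"ry":0,"rz":0},{"tx":50,"ty":-15,"tz":0,"rx":0,"ry":0,"rz":0},{"tx":50,"ty":-15,"tz":0,"rx":0,"ry":0,"rz":0},{"tx":50,"ty":-15,"tz":0,"rx":0,"ry":0,"rz":0},{"tx":50,"ty":-15,"tz":0,"rx":0,"ry":0,"rz":0},{"tx":50,"ty":-15,"tz":0,"rx":0,"ry":0,"rz":0},{"tx":50,"ty":-15,"tz":0,"rx":0,"ry":0,"rz":0},{"tx":50,"ty":-15,"tz":20,"rx":0,"ry":0,"rz":0},{"tx":50,"ty":-13,"tz":20,"rx":0,"ry":0,"rz":0}]'; python3 -m inch '[{"tx":0,"ty":0,"tz":0,"rx":0,"ry":0,"rz":-0.2},{"tx":0,"ty":0,"tz":0,"rx":0,"ry":0,"rz":0}]' ; python3 st.py
```

```text
time_s: 2.85
tool_pos: [0.6349, -0.1911, 0.1649]
tcp_rot: [3.141, -0.0, 0.299]
wrist_force: [0.3, -0.4, 0.5]
grip_width: 0.0004
time_s: 3.1
tool_pos: [0.6333, -0.1925, 0.1654]
tcp_rot: [-3.142, 0.0, 0.305]
wrist_force: [-1.3, 0.3, -0.2]
grip_width: 0.0005
t 3.1 unit mm [120.5  21.6 165.4] rotneeded(tool,deg) [-0.    0.02 -0.12] F unit [-0.7  -1.18 -0.18] grip 0.5
rocker tool shift needed [ 4.4  0.5 40.4]
tab tool shift needed [ -22.1 -246.4   80.4]
q [-0.35  0.58  1.21 -0.    1.35 -0.66]
```

```bash
python3 -m inch '[{"tx":4,"ty":0.5,"tz":25,"rx":0,"ry":0,"rz":0},{"tx":0,"ty":0,"tz":25,"rx":0,"ry":0,"rz":0},{"tx":0,"ty":0,"tz":7,"rx":0,"ry":0,"rz":0},{"tx":0,"ty":0,"tz":0,"rx":0,"ry":0,"rz":0}]'; python3 st.py;  python3 -m inch '[{"tx":0,"ty":0,"tz":3,"rx":0,"ry":0,"rz":0},{"tx":0,"ty":0,"tz":3,"rx":0,"ry":0,"rz":0},{"tx":0,"ty":0,"tz":0,"rx":0,"ry":0,"rz":0}]'; python3 st.py
```

```text
time_s: 3.6
tool_pos: [0.6374, -0.1922, 0.1094]
tcp_rot: [3.141, -0.001, 0.306]
wrist_force: [-0.6, 0.3, -0.5]
grip_width: 0.0002
t 3.6 unit mm [121.4  25.6 109.4] rotneeded(tool,deg) [ 0.03 -0.03 -0.06] F unit [-0.49 -0.44 -0.51] grip 0.2
rocker tool shift needed [  0.4  -0.4 -15.6]
tab tool shift needed [ -25.8 -247.4   24.2]
q [-0.35  0.64  1.26  0.    1.25 -0.65]
time_s: 3.98
tool_pos: [0.6377, -0.1916, 0.1027]
tcp_rot: [3.141, -0.001, 0.308]
wrist_force: [0.4, -0.0, 0.8]
grip_width: 0.0006
t 3.98 unit mm [120.9  26.1 102.7] rotneeded(tool,deg) [ 0.02 -0.03  0.03] F unit [0.11 0.34 0.78] grip 0.6
rocker tool shift needed [ -0.1   0.1 -22.3]
tab tool shift needed [ -25.9 -247.    17.6]
q [-0.35  0.65  1.26 -0.    1.23 -0.65]
```

```bash
python3 -m inch '[{"tx":0,"ty":0,"tz":2,"rx":0,"ry":0,"rz":0},{"tx":0,"ty":0,"tz":2,"rx":0,"ry":0,"rz":0},{"tx":0,"ty":0,"tz":0,"rx":0,"ry":0,"rz":0}]'; python3 -m inch '[{"tx":0,"ty":0,"tz":2,"rx":0,"ry":0,"rz":0},{"tx":0,"ty":0,"tz":1,"rx":0,"ry":0,"rz":0},{"tx":0,"ty":0,"tz":0,"rx":0,"ry":0,"rz":0}]'; python3 st.py
```

```text
time_s: 4.35
tool_pos: [0.6375, -0.1915, 0.0983]
tcp_rot: [-3.141, 0.0, 0.308]
wrist_force: [0.9, 1.2, 1.3]
grip_width: 0.0005
time_s: 4.72
tool_pos: [0.6376, -0.1915, 0.0954]
tcp_rot: [-3.142, -0.0, 0.308]
wrist_force: [2.5, 0.2, 2.2]
grip_width: 0.0007
t 4.72 unit mm [120.8  26.   95.4] rotneeded(tool,deg) [-0.   -0.    0.04] F unit [0.51 2.42 2.18] grip 0.7
rocker tool shift needed [  0.    0.2 -29.6]
tab tool shift needed [ -25.8 -246.8   10.4]
q [-0.35  0.65  1.27  0.    1.22 -0.65]
```

```bash
python3 -m inch '[{"tx":0,"ty":0,"tz":1,"rx":0,"ry":0,"rz":0},{"tx":0,"ty":0,"tz":0,"rx":0,"ry":0,"rz":0}]'; python3 -m inch '[{"tx":0,"ty":0,"tz":-10,"rx":0,"ry":0,"rz":0},{"tx":0,"ty":0,"tz":-35,"rx":0,"ry":0,"rz":0},{"tx":-26,"ty":-50,"tz":0,"rx":0,"ry":0,"rz":0},{"tx":0,"ty":-60,"tz":0,"rx":0,"ry":0,"rz":0},{"tx":0,"ty":-60,"tz":0,"rx":0,"ry":0,"rz":0},{"tx":0,"ty":-60,"tz":0,"rx":0,"ry":0,"rz":0},{"tx":0,"ty":-17,"tz":0,"rx":0,"ry":0,"rz":0},{"tx":0,"ty":0,"tz":0,"rx":0,"ry":0,"rz":0}]'; python3 st.py
python3 - <<'E'
from st import *
from plant import snapshot
for n in("top","scene"):
    p,d=snapshot(n); np.save(f"pics/{n}1.npy",d)
    a=p[165:280,230:405] if n=="top" else p[110:290,220:380]
    cv2.imwrite(f"pics/{n}1.png",cv2.resize(a,None,fx=3.2,fy=3.2,interpolation=cv2.INTER_CUBIC))
    L=U.inv().apply(cloud(n,d).reshape(-1,3)-o)*1000; L=L[np.isfinite(L).all(1)]
    for y in(-26,-13,0,13,26):
        k=L[(abs(L[:,0]-121)<8)&(abs(L[:,1]-y)<4)&(L[:,2]<112)]; print(n,y,len(k),np.median(k[:,2]).round(1) if len(k) else 0)
E
```

```text
time_s: 4.97
tool_pos: [0.6377, -0.1916, 0.0951]
tcp_rot: [3.141, -0.0, 0.308]
wrist_force: [-0.5, 1.6, 7.5]
grip_width: 0.0008
time_s: 5.98
tool_pos: [0.5379, 0.0362, 0.1397]
tcp_rot: [3.141, -0.0, 0.309]
wrist_force: [0.4, 0.4, 0.1]
grip_width: 0.0003
t 5.97 unit mm [-126.4   -0.2  139.7] rotneeded(tool,deg) [ 0.02 -0.    0.11] F unit [-0.25  0.5   0.14] grip 0.3
rocker tool shift needed [ 25.7 247.4  14.8]
tab tool shift needed [ 0.2  0.4 54.7]
q [-0.    0.34  1.63 -0.    1.17 -0.31]
t 5.97 unit mm [-126.4   -0.2  139.7] rotneeded(tool,deg) [ 0.02 -0.    0.11] F unit [-0.25  0.5   0.14] grip 0.3
rocker tool shift needed [ 25.7 247.4  14.8]
tab tool shift needed [ 0.2  0.4 54.7]
q [-0.    0.34  1.63 -0.    1.17 -0.31]
top -26 34 102.0
top -13 31 101.0
top 0 32 99.1
top 13 30 97.2
top 26 30 94.0
scene -26 17 102.2
scene -13 0 0
scene 0 0 0
scene 13 0 0
scene 26 0 0
```

The depth readings show the rocker fully over: 102 mm at y = -26 and 94 mm at y = +26. Next is the snap tab.

```bash
python3 -m inch '[{"tx":0,"ty":0.5,"tz":30,"rx":0,"ry":0,"rz":0},{"tx":0,"ty":0,"tz":30,"rx":0,"ry":0,"rz":0},{"tx":0,"ty":0,"tz":9,"rx":0,"ry":0,"rz":0},{"tx":0,"ty":0,"tz":0,"rx":0,"ry":0,"rz":0}]'; python3 st.py;  python3 -m inch '[{"tx":0,"ty":0,"tz":2,"rx":0,"ry":0,"rz":0},{"tx":0,"ty":0,"tz":2,"rx":0,"ry":0,"rz":0},{"tx":0,"ty":0,"tz":2,"rx":0,"ry":0,"rz":0},{"tx":0,"ty":0,"tz":0,"rx":0,"ry":0,"rz":0}]'; python3 st.py
```

```text
time_s: 6.58
tool_pos: [0.5383, 0.0347, 0.0705]
tcp_rot: [-3.141, 0.001, 0.307]
wrist_force: [0.0, -0.7, -0.1]
grip_width: -0.0
t 6.58 unit mm [-124.8   -0.3   70.5] rotneeded(tool,deg) [-0.01  0.03 -0.03] F unit [ 0.67 -0.16 -0.09] grip -0.0
rocker tool shift needed [ 26.3 245.8 -54.5]
tab tool shift needed [  0.3  -1.2 -14.5]
q [-0.    0.43  1.68 -0.    1.03 -0.31]
time_s: 7.08
tool_pos: [0.5385, 0.0355, 0.0648]
tcp_rot: [3.141, -0.001, 0.308]
wrist_force: [1.8, -1.5, 3.3]
grip_width: 0.0005
t 7.08 unit mm [-1.255e+02  1.000e-01  6.480e+01] rotneeded(tool,deg) [ 0.03 -0.06  0.04] F unit [1.98 1.28 3.29] grip 0.5
rocker tool shift needed [ 25.7 246.5 -60. ]
tab tool shift needed [ -0.1  -0.5 -20.2]
q [-0.    0.44  1.69 -0.    1.02 -0.31]
```

View pics/scene1.png

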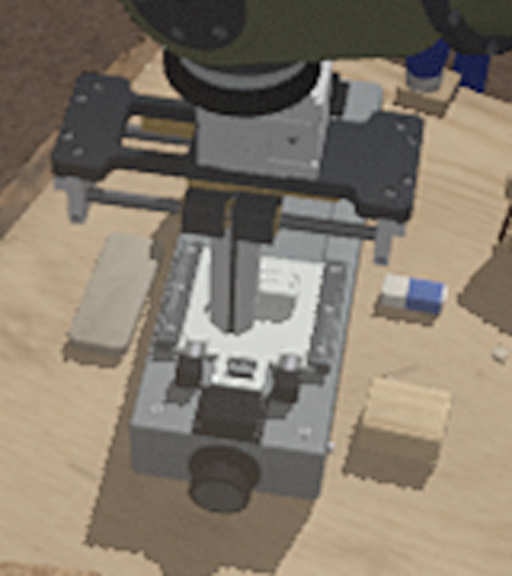

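The picture shows the shut fingers over the ledge and the cover still seated, with the white tongue around (240,370) of the crop. I'll keep pressing.

```bash
python3 -m inch '[{"tx":0,"ty":0,"tz":2,"rx":0,"ry":0,"rz":0},{"tx":0,"ty":0,"tz":2,"rx":0,"ry":0,"rz":0},{"tx":0,"ty":0,"tz":0,"rx":0,"ry":0,"rz":0}]'; python3 -m inch '[{"tx":0,"ty":0,"tz":1,"rx":0,"ry":0,"rz":0},{"tx":0,"ty":0,"tz":0,"rx":0,"ry":0,"rz":0}]';  python3 -m inch '[{"tx":0,"ty":0,"tz":-10,"rx":0,"ry":0,"rz":0},{"tx":0,"ty":0,"tz":-40,"rx":0,"ry":0,"rz":0},{"tx":0,"ty":0,"tz":-40,"rx":0,"ry":0,"rz":0},{"tx":0,"ty":-20,"tz":0,"rx":0,"ry":0,"rz":0},{"tx":0,"ty":0,"tz":0,"rx":0,"ry":0,"rz":0}]' 16; python3 st.py
cat > look.py <<'E'
import sys
from st import *
from plant import snapshot
i=sys.argv[1]
for n in("top","scene"):
    p,d=snapshot(n); np.save(f"pics/{n}{i}.npy",d)
    a=p[165:280,230:405] if n=="top" else p[110:290,220:380]
    cv2.imwrite(f"pics/{n}{i}.png",cv2.resize(a,None,fx=3.2,fy=3.2,interpolation=cv2.INTER_CUBIC))
    L=U.inv().apply(cloud(n,d).reshape(-1,3)-o)*1000; L=L[np.isfinite(L).all(1)]
    # rib: above plate top, white
    k=L[(L[:,2]>70.5)&(L[:,2]<77)&(abs(L[:,1])<30)&(L[:,0]>-60)&(L[:,0]<80)]; 
    if len(k): print(n,"rib",np.percentile(k,[2,50,98],axis=0).round(1).tolist(),len(k))
    k=L[(L[:,2]>58)&(L[:,2]<62)&(abs(L[:,1])<38)&(L[:,0]>-80)&(L[:,0]<95)]
    if len(k): print(n,"plate",np.percentile(k,[1,50,99],axis=0).round(1).tolist(),len(k))
    k=L[(L[:,2]<75)&(L[:,2]>58)&(abs(L[:,1])<14)&(abs(L[:,0]+128)<9)]
    if len(k): print(n,"pad z",np.median(k[:,2]).round(1))
E
python3 look.py 2
```

```text
time_s: 7.45
tool_pos: [0.5383, 0.0355, 0.0604]
tcp_rot: [3.141, -0.0, 0.308]
wrist_force: [2.4, -1.4, 4.3]
grip_width: 0.0001
time_s: 7.7
tool_pos: [0.5383, 0.0355, 0.06]
tcp_rot: [3.141, -0.001, 0.308]
wrist_force: [1.3, -0.4, 9.0]
grip_width: 0.0004
time_s: 8.32
tool_pos: [0.531, 0.0556, 0.1486]
tcp_rot: [-3.141, 0.002, 0.309]
wrist_force: [0.2, -0.5, -0.5]
grip_width: 0.016
t 8.32 unit mm [-146.9   -0.9  148.6] rotneeded(tool,deg) [-0.03  0.1   0.12] F unit [ 0.49  0.05 -0.5 ] grip 16.0
rocker tool shift needed [ 26.3 268.   23.4]
tab tool shift needed [ 0.9 21.  63.6]
q [ 0.04  0.32  1.63  0.    1.19 -0.27]
t 8.32 unit mm [-146.9   -0.9  148.6] rotneeded(tool,deg) [-0.03  0.1   0.12] F unit [ 0.49  0.05 -0.5 ] grip 16.0
rocker tool shift needed [ 26.3 268.   23.4]
tab tool shift needed [ 0.9 21.  63.6]
q [ 0.04  0.32  1.63  0.    1.19 -0.27]
top rib [[-29.8, -24.4, 71.4], [-26.1, -0.8, 73.9], [-22.1, 24.4, 76.9]] 94
top plate [[-76.8, -37.5, 58.0], [-20.0, -1.0, 59.7], [91.0, 37.3, 62.0]] 1073
scene rib [[-30.3, -26.1, 70.7], [-27.0, -10.4, 73.3], [-21.2, 21.6, 76.3]] 65
scene plate [[-78.1, -37.4, 58.1], [-37.3, -16.6, 60.2], [36.3, 37.0, 62.0]] 436
scene pad z 67.7
```

View pics/scene2.png

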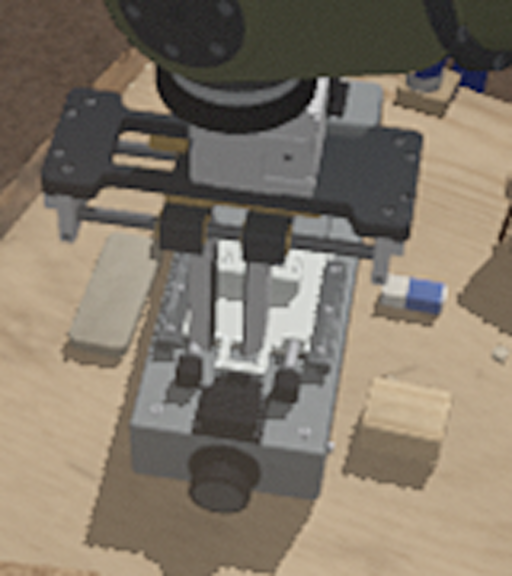

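The crop shows the cover has moved forward: its rib face is at x ≈ -30 mm, and the pad is up again at 67.7 mm. Now I'll come down behind the rib.

```bash
python3 -m inch '[{"tx":0.5,"ty":50,"tz":0,"rx":0,"ry":0,"rz":0},{"tx":0,"ty":46,"tz":0,"rx":0,"ry":0,"rz":0},{"tx":0,"ty":0,"tz":30,"rx":0,"ry":0,"rz":0},{"tx":0,"ty":0,"tz":30,"rx":0,"ry":0,"rz":0},{"tx":0,"ty":0,"tz":0,"rx":0,"ry":0,"rz":0},{"tx":0,"ty":0,"tz":0,"rx":0,"ry":0,"rz":0}]'; python3 st.py
```

```text
time_s: 9.18
tool_pos: [0.5619, -0.0369, 0.0901]
tcp_rot: [3.141, -0.0, 0.308]
wrist_force: [-0.1, 0.7, 0.3]
grip_width: 0.0159
t 9.18 unit mm [-49.5   0.6  90.1] rotneeded(tool,deg) [ 0.01 -0.02  0.04] F unit [-0.67  0.1   0.29] grip 15.9
rocker tool shift needed [ 25.3 170.5 -34.8]
tab tool shift needed [ -0.5 -76.5   5.1]
q [-0.13  0.45  1.6   0.    1.09 -0.44]
```

```bash
python3 -m inch '[{"tx":-0.5,"ty":0,"tz":12,"rx":0,"ry":0,"rz":0},{"tx":0,"ty":0,"tz":12,"rx":0,"ry":0,"rz":0},{"tx":0,"ty":0,"tz":0,"rx":0,"ry":0,"rz":0}]'; python3 st.py; python3 -m inch '[{"tx":0,"ty":6,"tz":0,"rx":0,"ry":0,"rz":0},{"tx":0,"ty":6,"tz":0,"rx":0,"ry":0,"rz":0},{"tx":0,"ty":4,"tz":0,"rx":0,"ry":0,"rz":0},{"tx":0,"ty":4,"tz":0,"rx":0,"ry":0,"rz":0},{"tx":0,"ty":0,"tz":0,"rx":0,"ry":0,"rz":0}]'; python3 st.py
```

```text
time_s: 9.55
tool_pos: [0.5605, -0.0368, 0.0643]
tcp_rot: [-3.141, 0.002, 0.308]
wrist_force: [0.6, -1.4, 1.9]
grip_width: 0.016
t 9.55 unit mm [-49.9  -0.7  64.3] rotneeded(tool,deg) [-0.05  0.1   0.04] F unit [1.49 0.15 1.89] grip 16.0
rocker tool shift needed [ 26.5 170.9 -60.8]
tab tool shift needed [  0.7 -76.1 -20.6]
q [-0.13  0.48  1.62  0.    1.04 -0.44]
time_s: 10.18
tool_pos: [0.5672, -0.0563, 0.0654]
tcp_rot: [3.141, -0.0, 0.308]
wrist_force: [0.1, -0.2, 0.3]
grip_width: 0.0161
t 10.18 unit mm [-29.3  -0.2  65.4] rotneeded(tool,deg) [ 0.01 -0.    0.02] F unit [0.19 0.09 0.27] grip 16.1
rocker tool shift needed [ 26.2 150.3 -59.5]
tab tool shift needed [  0.3 -96.7 -19.6]
q [-0.16  0.49  1.6  -0.    1.05 -0.47]
```

```bash
python3 -m inch '[{"tx":0,"ty":5,"tz":0,"rx":0,"ry":0,"rz":0},{"tx":0,"ty":6,"tz":0,"rx":0,"ry":0,"rz":0},{"tx":0,"ty":6,"tz":0,"rx":0,"ry":0,"rz":0},{"tx":0,"ty":6,"tz":0,"rx":0,"ry":0,"rz":0},{"tx":0,"ty":6,"tz":0,"rx":0,"ry":0,"rz":0},{"tx":0,"ty":6,"tz":0,"rx":0,"ry":0,"rz":0},{"tx":0,"ty":6,"tz":0,"rx":0,"ry":0,"rz":0},{"tx":0,"ty":5,"tz":0,"rx":0,"ry":0,"rz":0},{"tx":0,"ty":4,"tz":0,"rx":0,"ry":0,"rz":0},{"tx":0,"ty":0,"tz":0,"rx":0,"ry":0,"rz":0}]'; python3 st.py; python3 look.py 3
```

```text
time_s: 11.42
tool_pos: [0.5824, -0.1039, 0.0655]
tcp_rot: [3.141, -0.0, 0.308]
wrist_force: [-0.4, 1.0, 0.9]
grip_width: 0.0162
t 11.43 unit mm [20.6 -0.1 65.5] rotneeded(tool,deg) [ 0.01 -0.    0.03] F unit [-1.1  -0.1   0.88] grip 16.2
rocker tool shift needed [ 26.1 100.4 -59.5]
tab tool shift needed [   0.2 -146.6  -19.6]
q [-0.24  0.54  1.53 -0.    1.07 -0.55]
t 11.43 unit mm [20.6 -0.1 65.5] rotneeded(tool,deg) [ 0.01 -0.    0.03] F unit [-1.1  -0.1   0.88] grip 16.2
rocker tool shift needed [ 26.1 100.4 -59.5]
tab tool shift needed [   0.2 -146.6  -19.6]
q [-0.24  0.54  1.53 -0.    1.07 -0.55]
top plate [[-79.6, -37.8, 58.3], [-1.7, 8.2, 59.4], [74.2, 37.5, 61.6]] 35
top pad z 67.2
scene rib [[-9.0, -26.9, 70.6], [30.4, -2.0, 73.3], [37.7, 23.9, 76.8]] 72
scene plate [[-40.8, -37.1, 58.1], [15.0, -0.4, 60.1], [85.2, 37.5, 62.0]] 670
scene pad z 67.7
```

View pics/scene3.png

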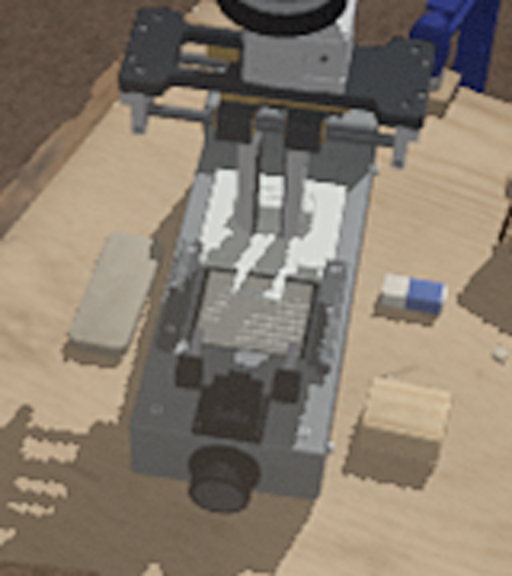

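View pics/top3.png

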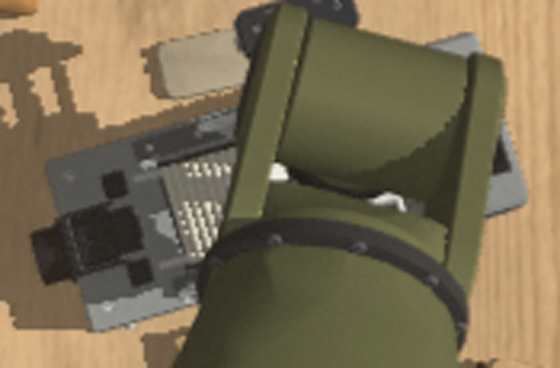

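In the scene crop the cover slides straight, centred on the deck, with the fingers behind the rib at about (270,215). The bare filter shows between the rails at (255,310).

```bash
python3 -m inch '[{"tx":0,"ty":4,"tz":0,"rx":0,"ry":0,"rz":0},{"tx":0,"ty":4,"tz":0,"rx":0,"ry":0,"rz":0},{"tx":0,"ty":4,"tz":0,"rx":0,"ry":0,"rz":0},{"tx":0,"ty":3,"tz":0,"rx":0,"ry":0,"rz":0},{"tx":0,"ty":2,"tz":0,"rx":0,"ry":0,"rz":0},{"tx":0,"ty":2,"tz":0,"rx":0,"ry":0,"rz":0},{"tx":0,"ty":0,"tz":0,"rx":0,"ry":0,"rz":0},{"tx":0,"ty":0,"tz":0,"rx":0,"ry":0,"rz":0}]'; python3 st.py; python3 -m inch '[{"tx":0,"ty":-4,"tz":0,"rx":0,"ry":0,"rz":0},{"tx":0,"ty":-4,"tz":0,"rx":0,"ry":0,"rz":0},{"tx":0,"ty":0,"tz":-10,"rx":0,"ry":0,"rz":0},{"tx":0,"ty":0,"tz":-30,"rx":0,"ry":0,"rz":0},{"tx":0,"ty":0,"tz":-40,"rx":0,"ry":0,"rz":0},{"tx":-50,"ty":0,"tz":-30,"rx":0,"ry":0,"rz":0},{"tx":-50,"ty":0,"tz":0,"rx":0,"ry":0,"rz":0},{"tx":-50,"ty":0,"tz":0,"rx":0,"ry":0,"rz":0},{"tx":-50,"ty":0,"tz":0,"rx":0,"ry":0,"rz":0},{"tx":0,"ty":0,"tz":0,"rx":0,"ry":0,"rz":0}]'; python3 st.py; python3 look.py 4
```

```text
time_s: 12.52
tool_pos: [0.5881, -0.1218, 0.0654]
tcp_rot: [3.142, -0.0, 0.308]
wrist_force: [-0.0, -0.1, 0.2]
grip_width: 0.016
t 12.53 unit mm [39.4 -0.1 65.4] rotneeded(tool,deg) [ 0.01 -0.    0.04] F unit [ 0.05 -0.04  0.16] grip 16.0
rocker tool shift needed [ 26.1  81.7 -59.6]
tab tool shift needed [   0.2 -165.4  -19.6]
q [-0.27  0.55  1.5  -0.    1.08 -0.57]
time_s: 13.78
tool_pos: [0.3934, -0.1754, 0.1765]
tcp_rot: [3.14, -0.001, 0.306]
wrist_force: [0.4, 0.0, 0.6]
grip_width: 0.0157
t 13.78 unit mm [  31.6 -201.9  176.5] rotneeded(tool,deg) [ 0.07 -0.05 -0.09] F unit [0.07 0.36 0.6 ] grip 15.7
rocker tool shift needed [228.   89.   51.9]
tab tool shift needed [ 201.6 -158.1   91.5]
q [-0.5   0.06  1.88 -0.    1.21 -0.81]
t 13.78 unit mm [  31.6 -201.9  176.5] rotneeded(tool,deg) [ 0.07 -0.05 -0.09] F unit [0.07 0.36 0.6 ] grip 15.7
rocker tool shift needed [228.   89.   51.9]
tab tool shift needed [ 201.6 -158.1   91.5]
q [-0.5   0.06  1.88 -0.    1.21 -0.81]
top rib [[41.4, -25.0, 71.0], [52.1, -1.2, 73.2], [56.4, 24.5, 76.7]] 92
top plate [[-62.0, -37.3, 58.0], [41.8, -0.5, 59.9], [90.2, 37.4, 61.9]] 1027
top pad z 66.9
scene rib [[6.6, -27.3, 70.7], [51.4, -2.6, 73.5], [58.1, 23.9, 76.7]] 95
scene plate [[-57.3, -36.9, 58.0], [38.0, -0.3, 60.2], [91.1, 37.4, 61.9]] 772
scene pad z 67.7
```

View pics/scene4.png

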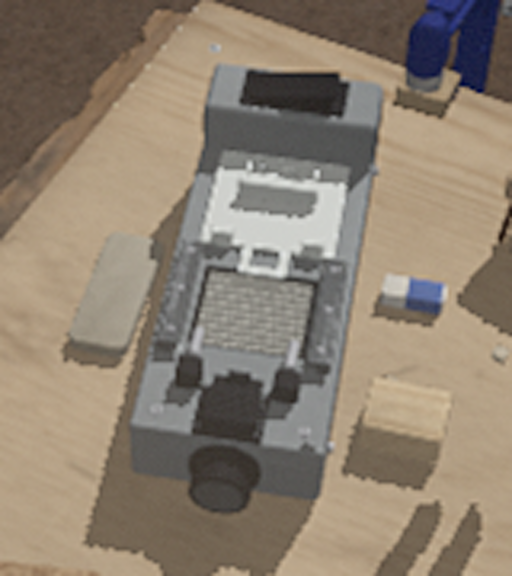

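View pics/top4.png

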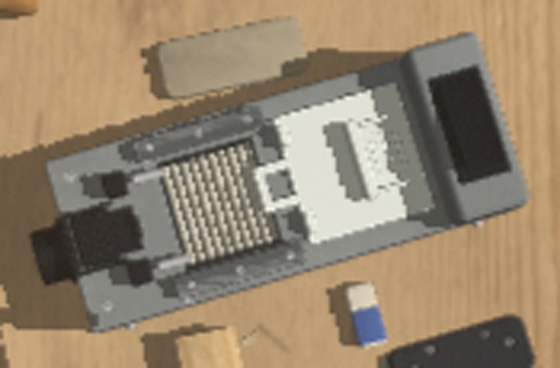

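```bash
python3 - <<'E'
from st import *
d0,d=np.load("pics/top0.npy"),np.load("pics/top4.npy")
L=U.inv().apply(cloud("top",d).reshape(-1,3)-o)*1000; L=L[np.isfinite(L).all(1)]
for y in(-26,0,26):
    k=L[(abs(L[:,0]-121)<8)&(abs(L[:,1]-y)<4)]; print(y,np.median(k[:,2]).round(1))
m=(abs(d-d0)>.008).astype(np.uint8); n,_,s,_=cv2.connectedComponentsWithStats(m); print([r.tolist() for r in s[1:] if r[4]>25])
from plant import sign_off; print(sign_off())
E
```

```text
t 13.88 unit mm [  31.8 -199.8  176.3] rotneeded(tool,deg) [ 0.07 -0.08 -0.01] F unit [-0.08  0.51  0.31] grip 16.1
rocker tool shift needed [225.7  89.1  51.7]
tab tool shift needed [ 199.7 -158.    91.4]
q [-0.5   0.06  1.87  0.    1.2  -0.81]
-26 102.4
0 99.1
26 95.3
[[108, 0, 18, 11, 42], [132, 0, 14, 17, 60], [143, 1, 30, 23, 141], [172, 0, 19, 11, 51], [263, 0, 12, 19, 59], [277, 0, 14, 12, 63], [275, 0, 32, 34, 205], [325, 0, 16, 13, 62], [356, 0, 20, 15, 101], [368, 0, 83, 57, 931], [433, 0, 19, 10, 58], [543, 0, 17, 18, 74], [96, 2, 15, 18, 66], [216, 2, 17, 24, 92], [307, 2, 32, 28, 157], [337, 3, 18, 14, 59], [469, 3, 11, 16, 70], [81, 5, 14, 20, 46], [233, 5, 24, 21, 91], [477, 5, 61, 41, 417], [530, 4, 30, 29, 160], [177, 7, 15, 12, 50], [209, 6, 7, 11, 29], [447, 6, 19, 11, 58], [116, 8, 14, 10, 34], [174, 9, 41, 38, 273], [340, 9, 26, 43, 248], [205, 11, 11, 12, 31], [253, 11, 12, 12, 31], [480, 11, 13, 10, 41], [145, 17, 9, 9, 33], [265, 17, 20, 18, 96], [526, 16, 11, 11, 36], [74, 19, 14, 13, 38], [462, 18, 10, 7, 28], [90, 20, 14, 16, 65], [105, 20, 9, 11, 35], [293
[... 5030 characters left out ...]
 307, 13, 11, 39], [63, 316, 16, 8, 38], [539, 318, 11, 11, 36], [529, 322, 14, 16, 35], [496, 330, 8, 16, 31], [505, 330, 9, 11, 26], [86, 337, 7, 16, 26], [489, 337, 9, 13, 28], [540, 343, 15, 17, 57], [481, 345, 11, 7, 27], [506, 355, 10, 8, 26], [519, 355, 12, 11, 34], [70, 366, 21, 22, 99], [487, 366, 11, 9, 29], [467, 374, 13, 10, 26], [459, 377, 21, 14, 66], [527, 379, 10, 14, 38], [536, 378, 9, 11, 27], [515, 382, 9, 12, 28], [478, 386, 9, 9, 27], [452, 392, 14, 9, 29], [531, 395, 18, 23, 91], [480, 396, 12, 16, 43], [75, 400, 10, 9, 26], [514, 400, 13, 20, 59], [464, 402, 13, 14, 52], [219, 408, 84, 12, 731], [445, 413, 11, 7, 28]]
the job is handed in; nothing more can be done
None
```

I switched the fan off, pressed the snap tab in, pushed the cover out from under the guide rails and handed the job in at about 13.9 s. No verdict was given, so these are my own last checks:

- **Rocker:** it is fully tipped to off. Depth reads about 102 mm at the -y end and 95 mm at the +y end.
- **Snap tab:** it has sprung up again, with the pad at about 67 mm.
- **Cover:** it lies flat on the deck, centred to about 1 mm. The rib face is at about x = 48 mm of the unit, inside the 40–60 mm target. I took this from the fingertip position at the end of the push (47.4 mm) and from the rib's far edge in depth.
- **Robot:** the fingers are clear of everything, 176 mm above the bench and off to the side.
- **Forces:** the highest wrist reading at the end of a move was about 9 N, at the bottom of the tab press.

**Bystanders, not fully settled:** the last automatic before/after depth comparison was too noisy to confirm that nothing moved. It flagged scattered spots on the floor, some strips along the mallet's outline, and the arm itself. In the final pictures the offcut, eraser and slip stone look unmoved. I did not check the tin, sanding block or mallet separately, but the arm never went near them.

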